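# Hang the parts carrier level on the bench stand

## Robot

A 6-joint arm with a two-finger parallel gripper is mounted at the origin on the work surface. World frame = base frame: x ahead of the robot, y to its left, z up, the work surface at z = 0. Lengths are in m, angles in rad, forces in N, time in s.
With the tool pointing down it reaches from about 0.3 to 0.875 m from the base axis. Payload 6.4 kg.
Tool frame: the origin (TCP) lies midway between the tips of the shut fingers; the grasp point (between the pads) lies 19 mm behind it; z points along the fingers, y is the line along which they close (so a half turn about z gives the same grasp; the last joint's range is limited). The gripper opens to 85 mm and grips with 20 to 120 N. Pads are 22 mm wide; open, the fingers measure 114 mm over their backs; the gripper's body (76 mm by 85 mm) begins 54 mm behind the grasp point. The pads swing forward as they close: fully open they stand 13 mm farther back than shut.
Start: joints at [1.124, 0.181, 1.607, -0, 1.354, -0.206], TCP at [0.137, 0.558, 0.231] pointing down, gripper open.
Joint ranges: [-2.99, 2.99], [-0.89, 2.07], [0.3, 2.58], [-1.14, 4.28], [0, 2.63], [-3.12, 3.12]. Speed limits (rad/s): [2.57, 2.57, 3.01, 3.14, 3.14, 3.14].

## Interface

Orientations are given as a unit quaternion [w, x, y, z].
In Python, from bench import ctrl gives the robot as it stands. The module is installed in compiled form; this text tells all that it offers.
- The arm moves only by the tool move_arm, never from a script. Its argument "plan" is one flat list of numbers, 6 for each row, row after row: the shift along the world's x, y, z in units of 50 mm (1.0 is 50 mm), then the turn, a rotation vector about the world's x, y, z in rad. A call has 1 to 10 rows; each row is the pose to reach, as a shift and turn from the pose commanded when the call began; what a row does not reach only later rows make up. A row lasts 1/8 s, in which the tool goes at most 62.5 mm and 10.7 degrees, less where a joint would pass 70% of its speed; a pose out of reach is approached as far as the arm can. A call with a gripper value outside its range is refused whole. "grip" is the finger opening in mm, from 0 to 85.4, set as the call begins (left out, the last holds). The fingers move at their own pace and stop on an object; the grip force is fixed at half the most. Time passes only in rows, so rows that repeat a pose let the fingers close. It gives the time, the measured TCP pose, the force, the opening and the grip force at its end, in the units of the state.
- ctrl.get_obs(): the state, without advancing time (a new reading comes with each control period).
- ctrl.camera(name): name is "scene" or "top"; returns a dict with "pixels" (480x640x3 uint8, red, green, blue), "fx", "fy", "cx", "cy" (pixels), "origin" and "attitude" of the camera in the world. Camera axes: x right, y down, z forward; pixel columns grow to the right and rows downward; lengths in m; the calibration is good to about 2 mm. A picture is of the moment at which its call begins. There is no depth.
- ctrl.hand_in(): hands the job in; it is judged then, once.
The state is a dict: "time_s": time; "q": joint angles; "dq": joint speeds; "joint_efforts": joint torques, N m; "eef_pos": TCP position; "eef_rot": TCP orientation; "wrist_force": force on the tool from outside, world axes, zero at the start; "torque": the same for the moment, N m; "opening": opening from 0.0 (shut) to 1.0 (fully open); "grasp_force": force on a finger pad.
Only numpy, scipy, OpenCV 4.12 (cv2) and the standard library are available. Lean on these libraries where they do the work, as an engineer would, in place of code of your own. Each camera call takes 0.05 s, during which the arm holds its last target. There are 200 camera calls.

## Task

Pick up the green parts carrier by the top edge of its plate and hang it on the stand's brass peg, through the one hole that lets it hang level with the parts it now holds (the copper-wound transformer is by far the heaviest), slid back along the peg against the black collar; then let go and leave it hanging still, with its parts in their pockets. The stand has been set to an unknown height, so feel for the peg and press gently: neither the fingers nor the carrier may ever push on the stand with more than 20 N. Do not tip the carrier over and do not disturb the other things on the bench.

Things in the scene. Friction and masses are not known exactly. Their poses are not given: they have to be found in the camera images.
- carrier: parts carrier, loose, 0.16 kg empty (balanced about its middle). Origin: centre of its underside; z up, y along its length. Grey tray 44 (x) x 140 (y) x 14 mm high, floor 3 mm thick, with three pockets in a row, centred at y = -45.7, 0, +45.7 mm. A green upright plate on two end posts stands over the tray's middle line
- plate_top (a point): middle of the green plate's top edge, 118 mm above the carrier's underside. The plate is 8 mm thick (carrier x -4 to +4), 140 mm long (y), and reaches from 118 down to 44 mm. Above its holes it is plain: grip there from above, a finger on either side, tips at least 14 mm above the hole centres to stay clear of peg and collar
- hole0 (a point): centre of carrier hole 0, -49.0 mm along the carrier's y from its middle, 82 mm above its underside; round, 13 mm in diameter, through the plate along the carrier's x
- hole1 (a point): centre of carrier hole 1, -24.5 mm along the carrier's y from its middle, 82 mm above its underside; round, 13 mm in diameter, through the plate along the carrier's x
- hole2 (a point): centre of carrier hole 2, +0.0 mm along the carrier's y from its middle, 82 mm above its underside; round, 13 mm in diameter, through the plate along the carrier's x
- hole3 (a point): centre of carrier hole 3, +24.5 mm along the carrier's y from its middle, 82 mm above its underside; round, 13 mm in diameter, through the plate along the carrier's x
- hole4 (a point): centre of carrier hole 4, +49.0 mm along the carrier's y from its middle, 82 mm above its underside; round, 13 mm in diameter, through the plate along the carrier's x
- transformer: transformer with dark steel core and copper winding, 35 (x) x 40 (y) x 38 mm high, about 0.32 kg (it varies by up to a tenth), standing loose in one of the three pockets (any of them). Origin: centre of its underside
- capacitor_a: yellow block capacitor, 35 x 40 x 38 mm, 0.03 kg, loose in a pocket. Origin: centre of its underside
- capacitor_b: the same as capacitor_a, in another pocket
- stand: fixed telescopic stand. Origin: on the bench, on its column's axis; z up. Base plate 12 mm thick, x from -90 to +60 mm, 110 mm wide. Outer tube 28 mm in diameter, 100 mm high; the 20 mm steel tube in it carries a rigid level arm pointing along the stand's -x at y = 0. Its height is not measured; it is clamped and does not sink under the carrier
- under_peg (a point): point on top of the stand's base plate (12 mm above the bench) straight below the middle of the peg, at stand x = -80 mm. The round-ended brass peg is 8 mm in diameter, from x = -55 to its tip at x = -105 mm. Its axis lies anywhere from 125 to 175 mm above the bench (unknown, new each time); the steel tube ends 12 mm higher
- under_collar (a point): point on top of the base plate straight below the flat end face of the black collar, at stand x = -55 mm. The collar is 18 mm in diameter, on the peg's axis, from the column to this face. Hung home, the plate's far face touches it: carrier origin at stand x = -59 mm, centre of the used hole 2.5 mm below the peg's axis
- screwdriver: bystander: screwdriver lying on the bench
- reel: bystander: blue reel, 56 mm across, 44 mm high
- jar: bystander: amber glass jar, 60 mm across, 75 mm high
- spare_capacitor: bystander: a spare yellow capacitor, 35 x 40 x 38 mm, on the bench
- wrench: bystander: wrench lying on the bench
- dial: bystander: brass dial, 40 mm across, 20 mm high
Mind the look-alikes: they are no part of the job. Leave any pink or white look-alike of the capacitor_a alone.

How it is judged:
On the way, in this order (a step that is already met when the one before it is completed fails the run):
1. the carrier is lifted off the bench in the fingers (height (world z) of carrier above 0.02 m and contact force between carrier and the fingers above 1 N and contact force between carrier and stand below 0.1 N), for 0.2 s.
2. the carrier hangs with a hole on the peg, against the collar (x of carrier in the frame of stand between -0.066 and -0.053 m and contact force between carrier and stand above 1.5 N and height (world z) of carrier between 0.03 and 0.1 m and (y of hole0 in the frame of stand between -0.006 and 0.006 m or y of hole1 in the frame of stand between -0.006 and 0.006 m or y of hole2 in the frame of stand between -0.006 and 0.006 m or y of hole3 in the frame of stand between -0.006 and 0.006 m or y of hole4 in the frame of stand between -0.006 and 0.006 m)), for 0.2 s.
At the end, for the whole second after the job is handed in: Carrier released and at rest on the stand, a hole on the peg (within 6 mm sideways of the stand's middle line), plate within 6 mm of the collar, upright axis within 6 degrees of vertical, underside 30 to 100 mm above the bench, transformer and both capacitors in its pockets (all of step 2 and angle between carrier's own z axis and vertical below 0.105 rad and linear speed of carrier below 0.02 m/s and angular speed of carrier below 0.15 rad/s and z of transformer in the frame of carrier between -0.002 and 0.012 m and x of transformer in the frame of carrier between -0.008 and 0.008 m and horizontal distance between each of transformer, capacitor_a, capacitor_b and carrier below 0.056 m and z of capacitor_a in the frame of carrier between -0.002 and 0.012 m and x of capacitor_a in the frame of carrier between -0.008 and 0.008 m and z of capacitor_b in the frame of carrier between -0.002 and 0.012 m and x of capacitor_b in the frame of carrier between -0.008 and 0.008 m); the robot touches nothing.
It fails at once if the fingers or arm press on the stand with more than 20 N (contact force between the arm and stand above 20 N).
It fails at once if the fingers press on the stand with more than 20 N (contact force between the fingers and stand above 20 N).
It fails at once if the carrier is pressed on the stand with more than 20 N (contact force between carrier and stand above 20 N).
It fails at once if the carrier is tipped by more than 60 degrees (angle between carrier's own z axis and vertical above 1.05 rad).
It fails at once if a bystander is moved by more than 30 mm (distance of any of screwdriver, reel, jar, spare_capacitor, wrench, dial from where it was at the start of the episode above 0.03 m).
It also fails if it takes over 72 s, if anything falls off the work surface, if the arm or the gripper's body presses on something with over 40 N, if the wrist force passes 120 N, or if a joint passes its speed limit or range.

## Working session

There is one attempt and no reset: what is moved stays moved. The work goes in short steps, Python scripts to look and compute and a tool call to move; the robot and the scene stay as the last step left them, time stands still between calls to the robot, and variables do not carry over. Pictures are saved under pics/ and viewed, at most 10 in all, crops included, and the job is handed in when it is done.

Besides the shell and the picture viewer there is one more tool, called after ">>>" by a JSON object that holds its "method" and its "body", one argument or row to a line. move_arm: Moves the arm, as the interface text tells. Its arguments: {"type":"object","properties":{"plan":{"type":"array"},"grip":{"type":"number"}},"required":["plan"]}

```bash
mkdir -p pics; cat > h.py <<'E'
import numpy as np, cv2
from bench import ctrl
from scipy.spatial.transform import Rotation as R
def cam(n,save=None):
    c=ctrl.camera(n)
    if save: cv2.imwrite('pics/'+save,c['pixels'][:,:,::-1])
    a=np.array(c['attitude'],float)
    c['R']=a if a.shape==(3,3) else R.from_quat(a,scalar_first=True).as_matrix()
    c['o']=np.array(c['origin'],float)
    return c
def ray(c,u,v): return c['R']@np.array([(u-c['cx'])/c['fx'],(v-c['cy'])/c['fy'],1])
def onz(c,u,v,z):
    d=ray(c,u,v); return c['o']+d*(z-c['o'][2])/d[2]
def proj(c,p):
    q=c['R'].T@(np.array(p)-c['o']); return q[0]/q[2]*c['fx']+c['cx'],q[1]/q[2]*c['fy']+c['cy']
E
python3 - <<'E'
from h import *
for n in('scene','top'):
    c=cam(n,n+'0.png'); print(n,c['o'],c['R'].round(3).tolist(),c['fx'],c['cx'],c['cy'])
o=ctrl.get_obs(); print(o['time_s'],o['eef_pos'],o['eef_rot'],o['opening'])
E
```

```text
scene [ 1.53771028 -0.13148338  0.70684367] [[0.118, 0.53, -0.84], [0.993, -0.058, 0.103], [0.006, -0.846, -0.533]] 535.0668423779448 319.34885740906054 235.21788632388817
top [ 0.49461006 -0.00655987  1.08803893] [[0.001, -0.998, 0.063], [-1.0, -0.002, -0.015], [0.015, -0.063, -0.998]] 448.54096689023373 321.8661024558757 233.636182837127
0.1 [0.13688919 0.5579493  0.23047796] [-2.65666497e-04  1.20138184e-01  9.92756859e-01 -7.51840056e-04] 1.0002039727809258
```

View pics/scene0.png

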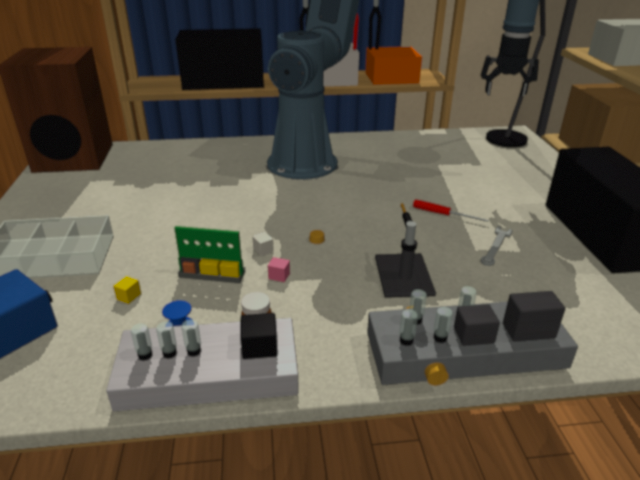

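View pics/top0.png

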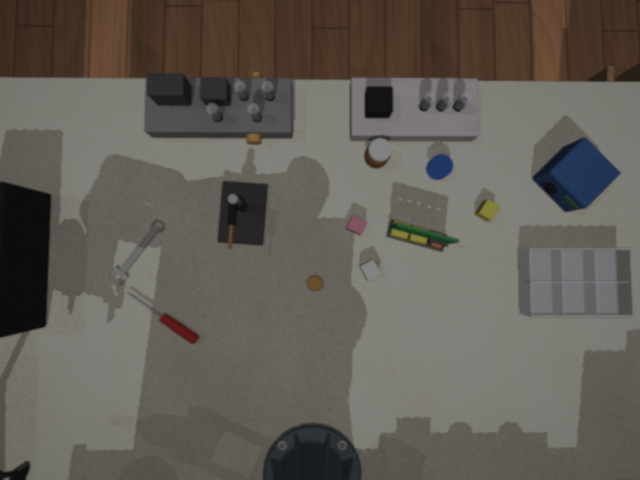

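The scene view shows the carrier at (210,253), its spare yellow look-alike at (127,290), and pink (279,270) and white (262,243) look-alikes. The stand is at (406,265). In the top view the plate is at (423,235), the column top at (233,200) and the peg tip at about (229,247). The green carrier is the only one of its kind. I'll check its load and the stand close up.

```bash
python3 - <<'E'
import cv2,numpy as np
s=cv2.imread('pics/scene0.png');t=cv2.imread('pics/top0.png')
f=lambda i,x,y,w,h:cv2.resize(i[y:y+h,x:x+w],(400,300),interpolation=cv2.INTER_CUBIC)
a=np.vstack([np.hstack([f(s,160,210,100,75),f(t,375,195,100,75)]),np.hstack([f(s,365,195,100,75),f(t,190,175,100,75)])])
cv2.imwrite('pics/crop1.png',np.clip(a*1.5,0,255).astype('uint8'))
E
```

```text
(no output)
```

View pics/crop1.png

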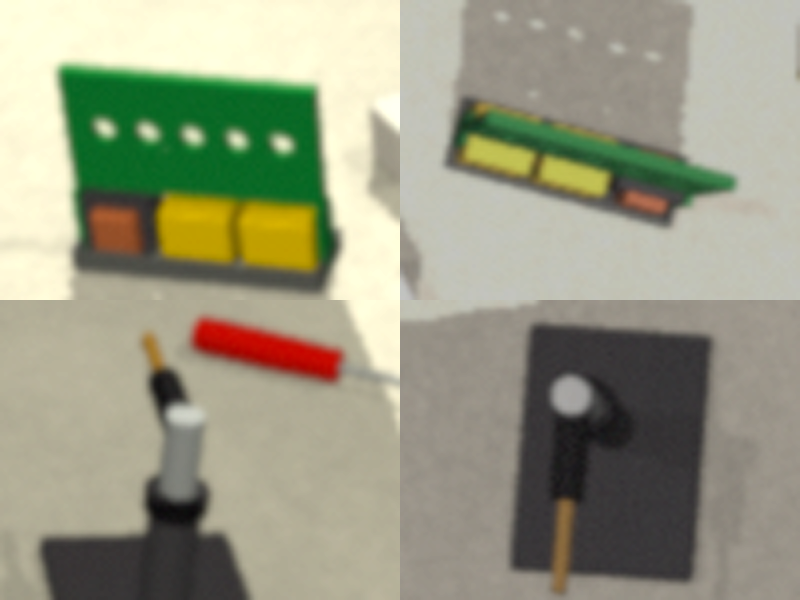

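The crop shows the copper transformer in the -y end pocket, with two yellow capacitors beside it. So the hole I need is the one 24.5 mm toward the transformer (second from the left in the scene view). Now I'll measure.

```bash
python3 - <<'E'
from h import *
S=cam('scene');T=cam('top')
def tri(a,b):
    d1=ray(S,*a);d2=ray(T,*b);d1/=np.linalg.norm(d1);d2/=np.linalg.norm(d2)
    t=np.linalg.lstsq(np.c_[d1,-d2],T['o']-S['o'],rcond=None)[0]
    p,q=S['o']+d1*t[0],T['o']+d2*t[1]; return ((p+q)/2).round(4),np.linalg.norm(p-q).round(4)
print('tube',tri((411.2,223.7),(232.5,199.25)));print('tip',tri((402,203.75),(229.5,247)))
for n,(c,h) in {'S':(S,0),'T':(T,0)}.items():
    hsv=cv2.cvtColor(c['pixels'],cv2.COLOR_RGB2HSV)
    m=cv2.inRange(hsv,(45,100,30),(80,255,255))
    k,l,st,ce=cv2.connectedComponentsWithStats(m); i=1+np.argmax(st[1:,4]); print(n,st[i])
    M=(l==i).astype('uint8'); cs,hi=cv2.findContours(M,cv2.RETR_CCOMP,cv2.CHAIN_APPROX_NONE)
    big=max(cs,key=cv2.contourArea); ap=cv2.approxPolyDP(big,3,True)[:,0]
    print('poly',[(p.tolist(),onz(c,*p,.118)[:2].round(4).tolist()) for p in ap])
# holes in scene by bright pixels inside plate
hc=[(160+x/4,210+y/4) for x,y in((104,128),(148,131),(193,135),(237,140),(282,143))]
g=np.array([onz(S,*p,.082) for p in hc]);print(g.round(4)); d=g[4]-g[0];print(np.linalg.norm(d),np.degrees(np.arctan2(-d[0],d[1])))
# base plate corners in top z=.012
for x,y in((530,325),(710,337),(690,580),(513,568)): print('base',onz(T,190+(x-400)/4,175+(y-300)/4,.012).round(4))
for z in(.13,.15,.17): print(z,onz(T,232.5,199.25,z+.012).round(4),onz(T,231.5,224.5,z).round(4),onz(T,229.5,247,z).round(4))
E
```

```text
tube (array([0.6267, 0.1686, 0.1436]), np.float64(0.0009))
tip (array([0.5261, 0.1754, 0.1346]), np.float64(0.0013))
S [ 175  227   68   48 1756]
poly [([175, 227], [0.5445, -0.3172]), ([179, 259], [0.6658, -0.2967]), ([238, 260], [0.6816, -0.184]), ([242, 273], [0.7248, -0.1763]), ([237, 232], [0.5788, -0.1871])]
T [389 223  69  21 420]
poly [([389, 229], [0.5663, -0.1672]), ([394, 227], [0.5707, -0.1781]), ([446, 243], [0.5361, -0.2911]), ([457, 241], [0.5405, -0.3152]), ([400, 223], [0.5795, -0.1913]), ([391, 224], [0.5772, -0.1716])]
[[ 0.5492 -0.2985  0.082 ]
 [ 0.5547 -0.2749  0.082 ]
 [ 0.5613 -0.2508  0.082 ]
 [ 0.5688 -0.2274  0.082 ]
 [ 0.5743 -0.2036  0.082 ]]
0.09818360341639679 -14.818647440890848
base [0.6887 0.2172 0.012 ]
base [0.6818 0.1087 0.012 ]
base [0.5349 0.1193 0.012 ]
base [0.5419 0.2251 0.012 ]
0.13 [0.6268 0.1685 0.142 ] [0.5742 0.172  0.13  ] [0.5261 0.1756 0.13  ]
0.15 [0.624  0.1648 0.162 ] [0.5725 0.1683 0.15  ] [0.5254 0.1718 0.15  ]
0.17 [0.6212 0.1611 0.182 ] [0.5709 0.1646 0.17  ] [0.5248 0.168  0.17  ]
```

Peg axis is about 0.132 m high by triangulation, and the stand's yaw is about -3.8°. I'll confirm the height by touching the tube top (12 mm above the peg axis) with shut fingers.

>>> {"method": "move_arm", "body": {
  "plan": [1.0, -0.8, 0, 0, 0, -0.16, 2.0, -1.6, 0, 0, 0, -0.32, 3.0, -2.4, 0, 0, 0, -0.48, 4.0, -3.2, 0, 0, 0, -0.64, 4.9, -4.0, 0, 0, 0, -0.8, 5.9, -4.7, 0, 0, 0, -0.96, 6.9, -5.5, 0, 0, 0, -1.12, 7.9, -6.3, 0, 0, 0, -1.28, 8.8, -7.1, 0, 0, 0, -1.44, 9.8, -7.8, 0, 0, 0, -1.585],
  "grip": 0
}}

```text
time_s: 1.45
eef_pos: [0.627, 0.1677, 0.2312]
eef_rot: [-0.0, 0.793, 0.609, -0.0]
wrist_force: [1.0, 1.6, 0.6]
opening: -0.003
grasp_force: 0.0
```

>>> {"method": "move_arm", "body": {
  "plan": [0, 0, -0.6, 0, 0, 0, 0, 0, -1.2, 0, 0, 0, 0, 0, -1.5, 0, 0, 0, 0, 0, -1.6, 0, 0, 0, 0, 0, -1.6, 0, 0, 0]
}}

```text
time_s: 2.08
eef_pos: [0.6261, 0.1696, 0.152]
eef_rot: [0.0, 0.791, 0.612, 0.0]
wrist_force: [0.6, 0.1, 0.3]
opening: -0.0
grasp_force: 0.0
```

>>> {"method": "move_arm", "body": {
  "plan": [0, 0, -0.04, 0, 0, 0, 0, 0, -0.08, 0, 0, 0, 0, 0, -0.08, 0, 0, 0]
}}

```text
time_s: 2.45
eef_pos: [0.6258, 0.1694, 0.1475]
eef_rot: [0.0, 0.791, 0.612, 0.0]
wrist_force: [-0.6, -0.6, 0.2]
opening: 0.001
grasp_force: 0.0
```

>>> {"method": "move_arm", "body": {
  "plan": [0, 0, -0.02, 0, 0, 0, 0, 0, -0.02, 0, 0, 0]
}}

```text
time_s: 2.7
eef_pos: [0.6258, 0.1693, 0.1462]
eef_rot: [-0.0, 0.791, 0.611, -0.0]
wrist_force: [-0.0, -1.2, 0.7]
opening: 0.002
grasp_force: 0.0
```

>>> {"method": "move_arm", "body": {
  "plan": [0, 0, -0.02, 0, 0, 0, 0, 0, -0.02, 0, 0, 0]
}}

```text
time_s: 2.95
eef_pos: [0.6259, 0.1694, 0.1453]
eef_rot: [0.0, 0.791, 0.611, 0.0]
wrist_force: [0.1, -0.2, 1.0]
opening: 0.001
grasp_force: 0.1
```

>>> {"method": "move_arm", "body": {
  "plan": [0, 0, -0.02, 0, 0, 0, 0, 0, -0.02, 0, 0, 0]
}}

```text
time_s: 3.2
eef_pos: [0.6259, 0.1694, 0.1453]
eef_rot: [0.0, 0.791, 0.611, 0.0]
wrist_force: [-2.5, -0.6, 6.1]
opening: 0.0
grasp_force: 3.0
```

>>> {"method": "move_arm", "body": {
  "plan": [0, 0, -0.01, 0, 0, 0, 0, 0, -0.01, 0, 0, 0]
}}

```text
time_s: 3.45
eef_pos: [0.626, 0.1694, 0.1453]
eef_rot: [0.0, 0.791, 0.612, 0.0]
wrist_force: [-4.0, -0.7, 8.4]
opening: -0.002
grasp_force: 4.2
```

>>> {"method": "move_arm", "body": {
  "plan": [0, 0, 0.8, 0, 0, 0, 0, 0, 1.6, 0, 0, 0, -0.2, -1.1, 1.6, 0, 0, 0, -0.4, -2.3, 1.6, 0, 0, 0, -0.6, -3.5, 1.6, 0, 0, 0, -0.8, -4.7, 1.6, 0, 0, 0, -1.0, -5.9, 1.6, 0, 0, 0, -1.2, -7.1, 1.6, 0, 0, 0, -1.35, -8.1, 1.6, 0, 0, 0, -1.48, -8.89, 1.6, 0, 0, 0],
  "grip": 60
}}

```text
time_s: 4.7
eef_pos: [0.5511, -0.2774, 0.2237]
eef_rot: [0.0, 0.792, 0.611, -0.0]
wrist_force: [-0.5, 0.3, -0.3]
opening: 0.706
grasp_force: 0.0
```

>>> {"method": "move_arm", "body": {
  "plan": [0, 0, -0.6, 0, 0, 0, 0, 0, -1.2, 0, 0, 0, 0, 0, -1.2, 0, 0, 0, 0, 0, -1.2, 0, 0, 0]
}}

```text
time_s: 5.2
eef_pos: [0.5524, -0.2754, 0.1649]
eef_rot: [0.001, 0.791, 0.612, 0.0]
wrist_force: [-0.1, 0.0, 0.8]
opening: 0.703
grasp_force: 0.0
```

```bash
python3 - <<'E'
from h import *
S=cam('scene');T=cam('top')
s=S['pixels'][:,:,::-1];t=T['pixels'][:,:,::-1]
f=lambda i,x,y:cv2.resize(i[y:y+120,x:x+80],(400,600),interpolation=cv2.INTER_CUBIC)
cv2.imwrite('pics/c2.png',np.clip(np.hstack([f(s,165,170),f(t,385,160)])*1.4,0,255).astype('uint8'))
o=ctrl.get_obs();print(o['eef_pos'],o['opening'])
E
```

```text
[ 0.55279867 -0.27559891  0.16566134] 0.7036687453987631
```

View pics/c2.png

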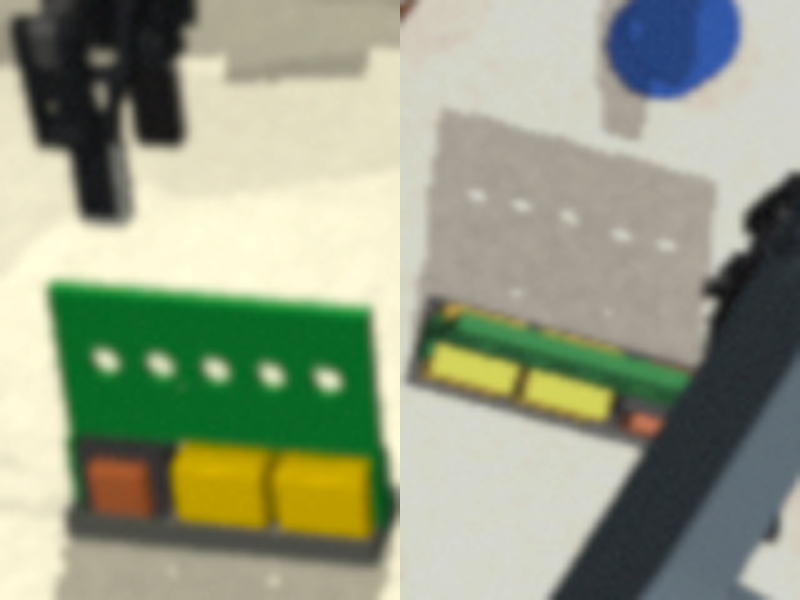

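The fingers straddle the plate above the second hole, with the near finger at about (100,200) in the left crop. I'll descend and grip.

>>> {"method": "move_arm", "body": {
  "plan": [0, 0, -0.5, 0, 0, 0, 0, 0, -1.0, 0, 0, 0, 0, 0, -1.33, 0, 0, 0, 0, 0, -1.33, 0, 0, 0]
}}

```text
time_s: 5.8
eef_pos: [0.5514, -0.2747, 0.0966]
eef_rot: [-0.001, 0.791, 0.612, -0.0]
wrist_force: [1.0, 0.5, -0.3]
opening: 0.704
grasp_force: 0.0
```

>>> {"method": "move_arm", "body": {
  "plan": [0, 0, 0, 0, 0, 0, 0, 0, 0, 0, 0, 0, 0, 0, 0, 0, 0, 0, 0, 0, 0, 0, 0, 0, 0, 0, 0, 0, 0, 0, 0, 0, 0, 0, 0, 0],
  "grip": 0
}}

```text
time_s: 6.55
eef_pos: [0.5525, -0.2757, 0.0983]
eef_rot: [0.001, 0.791, 0.611, 0.0]
wrist_force: [2.0, -0.3, 5.2]
opening: 0.075
grasp_force: 61.9
```

>>> {"method": "move_arm", "body": {
  "plan": [0, 0, 0.05, 0, 0, 0, 0, 0, 0.2, 0, 0, 0, 0, 0, 0.45, 0, 0, 0, 0, 0, 0.75, 0, 0, 0, 0, 0, 1.0, 0, 0, 0, 0, 0, 1.0, 0, 0, 0, 0, 0, 1.0, 0, 0, 0]
}}

```text
time_s: 7.42
eef_pos: [0.5516, -0.275, 0.1471]
eef_rot: [-0.0, 0.791, 0.611, -0.0]
wrist_force: [-0.3, 0.3, -6.3]
opening: 0.074
grasp_force: 60.3
```

>>> {"method": "move_arm", "body": {
  "plan": [-0.1, 0.2, 0.2, 0, 0, 0, -0.4, 0.8, 0.4, 0, 0, 0.02, -0.8, 1.6, 0.4, 0, 0, 0.05, -1.3, 2.5, 0.4, 0, 0, 0.08, -1.3, 3.4, 0.4, 0, 0, 0.11, -1.3, 4.3, 0.4, 0, 0, 0.14, -1.3, 5.2, 0.4, 0, 0, 0.16, -1.3, 6.1, 0.4, 0, 0, 0.18, -1.3, 6.8, 0.4, 0, 0, 0.19, -1.3, 7.2, 0.4, 0, 0, 0.19]
}}

```text
time_s: 8.68
eef_pos: [0.4858, 0.0871, 0.1676]
eef_rot: [-0.0, 0.729, 0.685, 0.0]
wrist_force: [0.3, -0.1, -4.0]
opening: 0.077
grasp_force: 60.3
```

>>> {"method": "move_arm", "body": {
  "plan": [0, 0.3, 0, 0, 0, 0, 0, 0.9, -0.1, 0, 0, 0, 0, 1.4, -0.2, 0, 0, 0, 0, 1.7, -0.3, 0, 0, 0, 0, 1.84, -0.38, 0, 0, 0, 0, 1.84, -0.38, 0, 0, 0, 0, 1.84, -0.38, 0, 0, 0, 0, 1.84, -0.38, 0, 0, 0]
}}

```text
time_s: 9.68
eef_pos: [0.4871, 0.1763, 0.1485]
eef_rot: [0.0, 0.73, 0.683, 0.0]
wrist_force: [-0.3, 0.4, -5.1]
opening: 0.076
grasp_force: 60.3
```

```bash
python3 - <<'E'
from h import *
S=cam('scene');T=cam('top')
s=S['pixels'][:,:,::-1];t=T['pixels'][:,:,::-1]
f=lambda i,x,y:cv2.resize(i[y:y+120,x:x+80],(400,600),interpolation=cv2.INTER_CUBIC)
cv2.imwrite('pics/c3.png',np.clip(np.hstack([f(s,370,150),f(t,190,170)])*1.4,0,255).astype('uint8'))
print([ctrl.get_obs()['eef_pos'].round(4) for _ in range(1)],proj(S,(.4868,.1773,.1333)),proj(T,(.4868,.1773,.1333)))
E
```

```text
[array([0.487 , 0.1764, 0.1485])] (np.float64(398.20454593274286), np.float64(195.9729295450058)) (np.float64(228.13620772300575), np.float64(265.51296909126995))
```

View pics/c3.png

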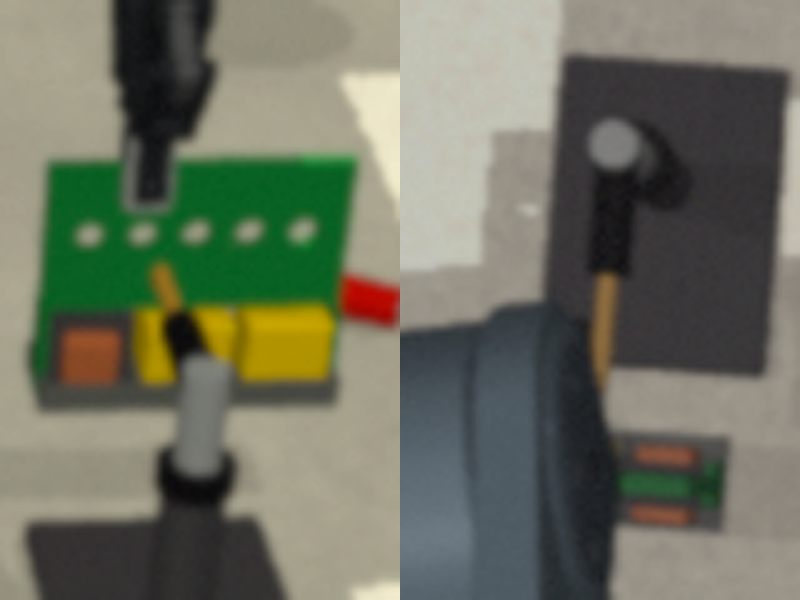

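The carrier is level, with the hole at scene crop (143,233) and the peg tip at (160,268). I'll work out the residual offsets in the stand frame.

```bash
cat >> h.py <<'E'
def holes(c,z0,box):
    x,y,w,h=box; g=c['pixels'][y:y+h,x:x+w].astype(int)
    gr=(cv2.cvtColor(c['pixels'][y:y+h,x:x+w],cv2.COLOR_RGB2HSV)[:,:,1]); return g,gr
E
python3 - <<'E'
from h import *
S=cam('scene');T=cam('top')
# hole centroids: weight by low saturation within small windows
sat=255.-cv2.cvtColor(S['pixels'],cv2.COLOR_RGB2HSV)[:,:,1].astype(float)
H=[]
for x,y in((90,235),(143,233),(196,232),(249,231),(302,231)):
    u,v=370+x/5,150+y/5
    for _ in range(5):
        yy,xx=np.mgrid[int(round(v))-3:int(round(v))+4,int(round(u))-3:int(round(u))+4]
        w=sat[yy,xx]; w=np.clip(w-np.percentile(w,40),0,None); u,v=(w*xx).sum()/w.sum(),(w*yy).sum()/w.sum()
    H.append((u,v))
yaw=np.radians(-3.8);xh=np.array([np.cos(yaw),np.sin(yaw),0]);yh=np.array([-xh[1],xh[0],0]);O=np.array([.6265,.168,0])
def onx(c,u,v,X):
    d=ray(c,u,v);p=c['o']+d*((X-xh@(c['o']-O))/(xh@d)); return np.array([yh@(p-O),p[2]])
for X in(-.144,-.140,-.136):
    print(X,[onx(S,*h,X).round(4).tolist() for h in H])
print('tip S',onx(S,402,203.7,-.105),'collar',onx(S,370+182/5,150+318/5,-.055))
print('tube S',onx(S,411.2,223.7,0))
# top view: peg lateral positions at z .1333, tube at .1453; plate edges visible (z .118+.0505)
for u,v,z in((190+(615-400)/5,170+145/5,.1453),(190+(609-400)/5,170+270/5,.1333),(190+(602-400)/5,170+380/5,.1333),(190+(690-400)/5,170+487/5,.168)):
    p=onz(T,u,v,z)-O;print('T',(xh@p).round(4),(yh@p).round(4))
E
```

```text
-0.144 [[-0.0238, 0.1302], [0.0007, 0.1306], [0.0254, 0.1305], [0.0499, 0.1306], [0.0746, 0.1311]]
-0.14 [[-0.0246, 0.1323], [-0.0001, 0.1328], [0.0244, 0.1327], [0.0489, 0.1328], [0.0735, 0.1332]]
-0.136 [[-0.0254, 0.1345], [-0.001, 0.1349], [0.0234, 0.1348], [0.0478, 0.1349], [0.0723, 0.1353]]
tip S [0.00239938 0.13243019] collar [0.00243783 0.13575491]
tube S [0.00114932 0.14353062]
T 0.0005 -0.0012
T -0.0516 -0.0006
T -0.0985 -0.0014
T -0.1404 -0.0473
```

```bash
python3 - <<'E'
from h import *
T=cam('top')
yaw=np.radians(-3.8);xh=np.array([np.cos(yaw),np.sin(yaw),0]);yh=np.array([-xh[1],xh[0],0]);O=np.array([.6265,.168,0])
hsv=cv2.cvtColor(T['pixels'],cv2.COLOR_RGB2HSV)
px=T['pixels'].astype(int)
# tray end along its middle: print row profile of gray, rows 262..272
for r in (262,264,269,272): print(r,px[r,245:262].sum(1).tolist())
for u,v in((254.6,258),(254.6,267),(255.5,258)):
    p=onz(T,u,v,.0645)-O;print(u,v,(xh@p).round(4),(yh@p).round(4))
m=cv2.inRange(hsv,(10,110,60),(25,255,255)); m[:224]=0;m[250:]=0;m[:,:222]=0;m[:,240:]=0
for r in range(226,248,3):
    xs=np.where(m[r])[0]
    if len(xs): p=onz(T,xs.mean(),r,.1333)-O;print(r,xs.min(),xs.max(),(xh@p).round(4),(yh@p).round(4))
E
```

```text
262 [186, 181, 169, 140, 122, 129, 144, 142, 136, 147, 211, 259, 284, 288, 289, 290, 294]
264 [115, 118, 119, 114, 113, 119, 121, 113, 99, 144, 233, 279, 291, 289, 288, 291, 289]
269 [130, 124, 108, 94, 104, 112, 119, 101, 101, 162, 242, 282, 294, 295, 297, 294, 291]
272 [182, 168, 142, 129, 137, 141, 146, 144, 151, 208, 261, 286, 290, 291, 295, 292, 290]
254.6 258 -0.1204 -0.0453
254.6 267 -0.1408 -0.0468
255.5 258 -0.1203 -0.0473
226 229 232 -0.056 0.0018
229 229 232 -0.0624 0.0013
232 229 232 -0.0688 0.0008
235 229 232 -0.0752 0.0003
238 228 231 -0.0817 0.0019
241 228 231 -0.088 0.0013
244 229 230 -0.0944 0.0008
```

Both views put the hole about 2.3 mm too far toward -y, while height agrees. I'll correct y and advance along the peg axis.

>>> {"method": "move_arm", "body": {
  "plan": [0, 0.046, 0, 0, 0, 0, 0.15, 0.036, 0, 0, 0, 0, 0.35, 0.023, 0, 0, 0, 0, 0.5, 0.013, 0, 0, 0, 0, 0.56, 0.009, 0, 0, 0, 0, 0.56, 0.009, 0, 0, 0, 0]
}}

```text
time_s: 10.68
eef_pos: [0.5149, 0.1772, 0.1481]
eef_rot: [-0.0, 0.73, 0.684, -0.0]
wrist_force: [-0.6, -0.2, -5.4]
opening: 0.076
grasp_force: 60.3
```

>>> {"method": "move_arm", "body": {
  "plan": [0.04, -0.003, 0, 0, 0, 0, 0.04, -0.003, 0, 0, 0, 0]
}}

```text
time_s: 10.92
eef_pos: [0.5168, 0.1772, 0.1483]
eef_rot: [0.0, 0.73, 0.684, 0.0]
wrist_force: [0.6, 0.0, -4.9]
opening: 0.08
grasp_force: 60.4
```

>>> {"method": "move_arm", "body": {
  "plan": [0.04, -0.003, 0, 0, 0, 0, 0.04, -0.003, 0, 0, 0, 0]
}}

```text
time_s: 11.18
eef_pos: [0.5189, 0.177, 0.1484]
eef_rot: [0.0, 0.73, 0.684, 0.0]
wrist_force: [0.1, 0.2, -6.2]
opening: 0.076
grasp_force: 60.4
```

>>> {"method": "move_arm", "body": {
  "plan": [0.03, -0.002, 0, 0, 0, 0, 0.03, -0.002, 0, 0, 0, 0]
}}

```text
time_s: 11.42
eef_pos: [0.5204, 0.1769, 0.1483]
eef_rot: [0.0, 0.73, 0.684, 0.0]
wrist_force: [0.5, 0.6, -5.5]
opening: 0.08
grasp_force: 60.4
```

>>> {"method": "move_arm", "body": {
  "plan": [0.04, -0.003, 0, 0, 0, 0, 0.04, -0.003, 0, 0, 0, 0]
}}

```text
time_s: 11.68
eef_pos: [0.5225, 0.1767, 0.1483]
eef_rot: [0.0, 0.73, 0.684, 0.0]
wrist_force: [0.1, 0.6, -5.5]
opening: 0.075
grasp_force: 60.4
```

>>> {"method": "move_arm", "body": {
  "plan": [0.04, -0.003, 0, 0, 0, 0, 0.04, -0.003, 0, 0, 0, 0]
}}

```text
time_s: 11.92
eef_pos: [0.5245, 0.1766, 0.1483]
eef_rot: [0.0, 0.73, 0.684, 0.0]
wrist_force: [0.6, -0.2, -5.3]
opening: 0.079
grasp_force: 60.4
```

>>> {"method": "move_arm", "body": {
  "plan": [0.04, -0.003, 0, 0, 0, 0, 0.04, -0.003, 0, 0, 0, 0]
}}

```text
time_s: 12.18
eef_pos: [0.5265, 0.1765, 0.1483]
eef_rot: [0.0, 0.73, 0.684, 0.0]
wrist_force: [-0.7, 0.4, -4.5]
opening: 0.078
grasp_force: 60.3
```

```bash
python3 - <<'E'
from h import *
S=cam('scene');T=cam('top')
s=S['pixels'][:,:,::-1];t=T['pixels'][:,:,::-1]
f=lambda i,x,y:cv2.resize(i[y:y+90,x:x+60],(400,600),interpolation=cv2.INTER_CUBIC)
cv2.imwrite('pics/c4.png',np.clip(np.hstack([f(s,380,160),f(t,205,185)])*1.4,0,255).astype('uint8'))
E
```

```text
(no output)
```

View pics/c4.png

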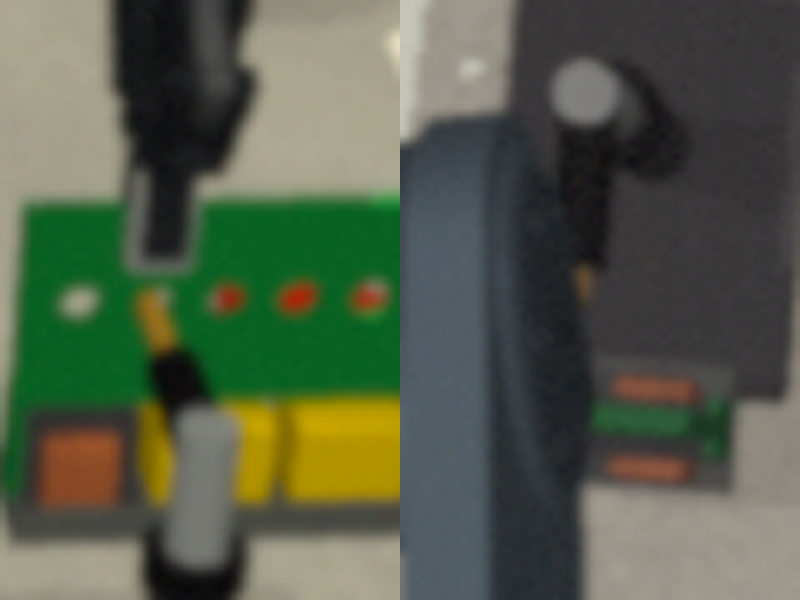

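The peg tip is entering the hole, at left crop (150,295) with the hole at (154,300). There is no contact force, so I'll nudge -y and slide in.

>>> {"method": "move_arm", "body": {
  "plan": [0.03, -0.016, 0, 0, 0, 0, 0.06, -0.018, 0, 0, 0, 0, 0.06, -0.018, 0, 0, 0, 0]
}}

```text
time_s: 12.65
eef_pos: [0.5295, 0.1755, 0.1483]
eef_rot: [0.0, 0.73, 0.684, 0.0]
wrist_force: [0.3, -0.3, -5.5]
opening: 0.08
grasp_force: 60.3
```

>>> {"method": "move_arm", "body": {
  "plan": [0.05, -0.003, 0, 0, 0, 0, 0.1, -0.007, 0, 0, 0, 0, 0.1, -0.007, 0, 0, 0, 0]
}}

```text
time_s: 13.02
eef_pos: [0.5346, 0.1752, 0.1483]
eef_rot: [0.0, 0.73, 0.684, 0.0]
wrist_force: [-0.1, -0.8, -5.8]
opening: 0.073
grasp_force: 60.4
```

>>> {"method": "move_arm", "body": {
  "plan": [0.06, -0.004, 0, 0, 0, 0, 0.12, -0.008, 0, 0, 0, 0, 0.18, -0.012, 0, 0, 0, 0, 0.2, -0.013, 0, 0, 0, 0, 0.2, -0.013, 0, 0, 0, 0]
}}

```text
time_s: 13.65
eef_pos: [0.5443, 0.1745, 0.1482]
eef_rot: [-0.0, 0.73, 0.684, -0.0]
wrist_force: [-0.6, 0.7, -4.5]
opening: 0.077
grasp_force: 60.4
```

>>> {"method": "move_arm", "body": {
  "plan": [0.06, -0.004, 0, 0, 0, 0, 0.12, -0.008, 0, 0, 0, 0, 0.18, -0.012, 0, 0, 0, 0, 0.2, -0.013, 0, 0, 0, 0, 0.2, -0.013, 0, 0, 0, 0]
}}

```text
time_s: 14.28
eef_pos: [0.5543, 0.1739, 0.1482]
eef_rot: [-0.0, 0.73, 0.684, -0.0]
wrist_force: [-0.5, -0.2, -5.0]
opening: 0.079
grasp_force: 60.3
```

>>> {"method": "move_arm", "body": {
  "plan": [0.06, -0.004, 0, 0, 0, 0, 0.12, -0.008, 0, 0, 0, 0, 0.18, -0.012, 0, 0, 0, 0, 0.18, -0.012, 0, 0, 0, 0]
}}

```text
time_s: 14.78
eef_pos: [0.5636, 0.1732, 0.1483]
eef_rot: [0.0, 0.73, 0.684, 0.0]
wrist_force: [0.2, 1.0, -5.1]
opening: 0.081
grasp_force: 60.4
```

>>> {"method": "move_arm", "body": {
  "plan": [0.03, -0.002, 0, 0, 0, 0, 0.03, -0.002, 0, 0, 0, 0]
}}

```text
time_s: 15.02
eef_pos: [0.5649, 0.1732, 0.1483]
eef_rot: [0.0, 0.73, 0.684, 0.0]
wrist_force: [-0.0, 0.1, -4.9]
opening: 0.079
grasp_force: 60.4
```

>>> {"method": "move_arm", "body": {
  "plan": [0.03, -0.002, 0, 0, 0, 0, 0.03, -0.002, 0, 0, 0, 0]
}}

```text
time_s: 15.28
eef_pos: [0.5664, 0.1731, 0.1483]
eef_rot: [0.0, 0.73, 0.684, 0.0]
wrist_force: [0.1, 0.2, -5.3]
opening: 0.078
grasp_force: 60.4
```

>>> {"method": "move_arm", "body": {
  "plan": [0.03, -0.002, 0, 0, 0, 0, 0.03, -0.002, 0, 0, 0, 0]
}}

```text
time_s: 15.52
eef_pos: [0.5679, 0.173, 0.1483]
eef_rot: [0.0, 0.73, 0.684, 0.0]
wrist_force: [-0.8, -0.7, -5.6]
opening: 0.075
grasp_force: 60.3
```

>>> {"method": "move_arm", "body": {
  "plan": [0.03, -0.002, 0, 0, 0, 0, 0.03, -0.002, 0, 0, 0, 0]
}}

```text
time_s: 15.78
eef_pos: [0.5694, 0.1729, 0.1483]
eef_rot: [0.0, 0.73, 0.684, 0.0]
wrist_force: [1.0, 0.4, -5.3]
opening: 0.076
grasp_force: 60.4
```

>>> {"method": "move_arm", "body": {
  "plan": [0.02, -0.001, 0, 0, 0, 0, 0.02, -0.001, 0, 0, 0, 0]
}}

```text
time_s: 16.02
eef_pos: [0.5697, 0.1729, 0.1481]
eef_rot: [-0.0, 0.73, 0.684, -0.001]
wrist_force: [-2.9, -0.0, -2.5]
opening: 0.078
grasp_force: 60.6
```

Collar contact at x = 0.5697. I'll back off slightly and lower onto the peg.

>>> {"method": "move_arm", "body": {
  "plan": [-0.02, 0.001, 0, 0, 0, 0, -0.02, 0.001, -0.02, 0, 0, 0, -0.02, 0.001, -0.02, 0, 0, 0]
}}

```text
time_s: 16.4
eef_pos: [0.5696, 0.1729, 0.1474]
eef_rot: [0.0, 0.73, 0.684, 0.0]
wrist_force: [-0.8, 0.1, -4.5]
opening: 0.079
grasp_force: 60.4
```

>>> {"method": "move_arm", "body": {
  "plan": [0, 0, -0.02, 0, 0, 0, 0, 0, -0.02, 0, 0, 0]
}}

```text
time_s: 16.65
eef_pos: [0.5696, 0.1729, 0.1471]
eef_rot: [0.0, 0.73, 0.684, 0.0]
wrist_force: [-3.3, -0.4, 2.7]
opening: 0.076
grasp_force: 61.4
```

>>> {"method": "move_arm", "body": {
  "plan": [0, 0, 0.008, 0, 0, 0, 0, 0, 0.008, 0, 0, 0]
}}

```text
time_s: 16.9
eef_pos: [0.5696, 0.1729, 0.1471]
eef_rot: [0.0, 0.73, 0.684, 0.0]
wrist_force: [-1.5, -0.1, 1.9]
opening: 0.079
grasp_force: 61.4
```

>>> {"method": "move_arm", "body": {
  "plan": [0, 0, 0, 0, 0, 0, 0, 0, 0, 0, 0, 0, 0, 0, 0, 0, 0, 0],
  "grip": 14
}}

```text
time_s: 17.27
eef_pos: [0.5695, 0.1729, 0.1467]
eef_rot: [0.0, 0.73, 0.684, 0.0]
wrist_force: [0.8, -0.7, -0.5]
opening: 0.164
grasp_force: 0.0
```

Released with no load. I'll check before retreating.

>>> {"method": "move_arm", "body": {
  "plan": [0, 0, 0, 0, 0, 0, 0, 0, 0, 0, 0, 0, 0, 0, 0, 0, 0, 0],
  "grip": 24
}}

```text
time_s: 17.65
eef_pos: [0.5693, 0.1729, 0.1467]
eef_rot: [0.0, 0.73, 0.684, 0.0]
wrist_force: [-0.6, 0.6, 0.2]
opening: 0.281
grasp_force: 0.0
```

```bash
python3 - <<'E'
from h import *
S=cam('scene');T=cam('top')
s=S['pixels'][:,:,::-1];t=T['pixels'][:,:,::-1]
f=lambda i,x,y:cv2.resize(i[y:y+120,x:x+80],(400,600),interpolation=cv2.INTER_CUBIC)
cv2.imwrite('pics/c5.png',np.clip(np.hstack([f(s,370,150),f(t,190,170)])*1.4,0,255).astype('uint8'))
E
```

```text
(no output)
```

View pics/c5.png

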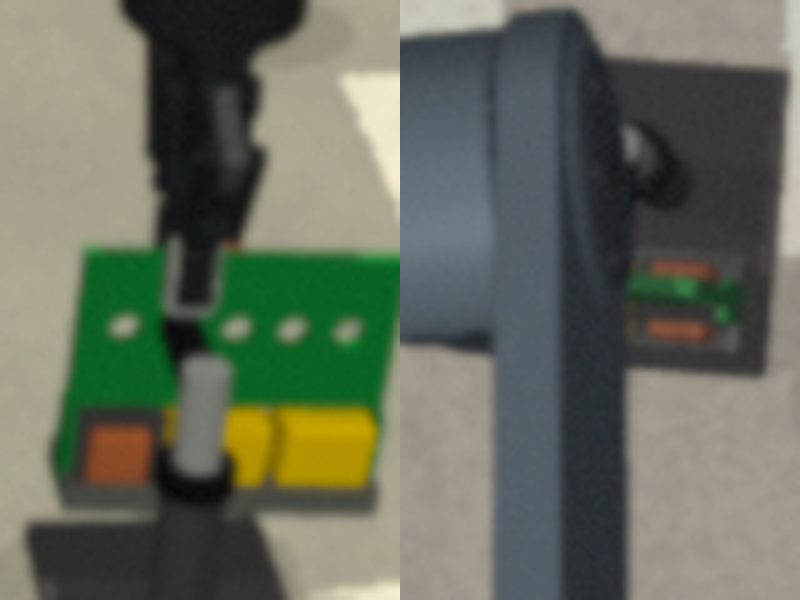

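The carrier hangs level against the collar with its parts seated; the holes line up along row 328 and the plate meets the collar at (185,335). Now I'll retreat straight up.

>>> {"method": "move_arm", "body": {
  "plan": [0, 0, 0.15, 0, 0, 0, 0, 0, 0.5, 0, 0, 0, 0, 0, 1.2, 0, 0, 0, 0, 0, 2.0, 0, 0, 0, -0.8, 0, 2.5, 0, 0, 0, -1.8, 0, 2.5, 0, 0, 0, -2.8, 0, 2.5, 0, 0, 0, -3.3, 0, 2.5, 0, 0, 0, -3.3, 0, 2.5, 0, 0, 0, -3.3, 0, 2.5, 0, 0, 0]
}}

```text
time_s: 19.0
eef_pos: [0.4054, 0.1729, 0.2729]
eef_rot: [0.001, 0.73, 0.684, 0.001]
wrist_force: [-0.0, -0.6, 0.6]
opening: 0.28
grasp_force: 0.0
```

>>> {"method": "move_arm", "body": {
  "plan": [0, 0, 0, 0, 0, 0, 0, 0, 0, 0, 0, 0, 0, 0, 0, 0, 0, 0, 0, 0, 0, 0, 0, 0, 0, 0, 0, 0, 0, 0, 0, 0, 0, 0, 0, 0]
}}

```text
time_s: 19.75
eef_pos: [0.4043, 0.1729, 0.2717]
eef_rot: [-0.0, 0.73, 0.684, -0.0]
wrist_force: [0.6, 1.1, -0.1]
opening: 0.281
grasp_force: 0.0
```

```bash
python3 - <<'E'
from h import *
S=cam('scene');T=cam('top')
s=S['pixels'][:,:,::-1];t=T['pixels'][:,:,::-1]
f=lambda i,x,y:cv2.resize(i[y:y+120,x:x+80],(400,600),interpolation=cv2.INTER_CUBIC)
cv2.imwrite('pics/c6.png',np.clip(np.hstack([f(s,370,150),f(t,190,170)])*1.4,0,255).astype('uint8'))
E
```

```text
(no output)
```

View pics/c6.png

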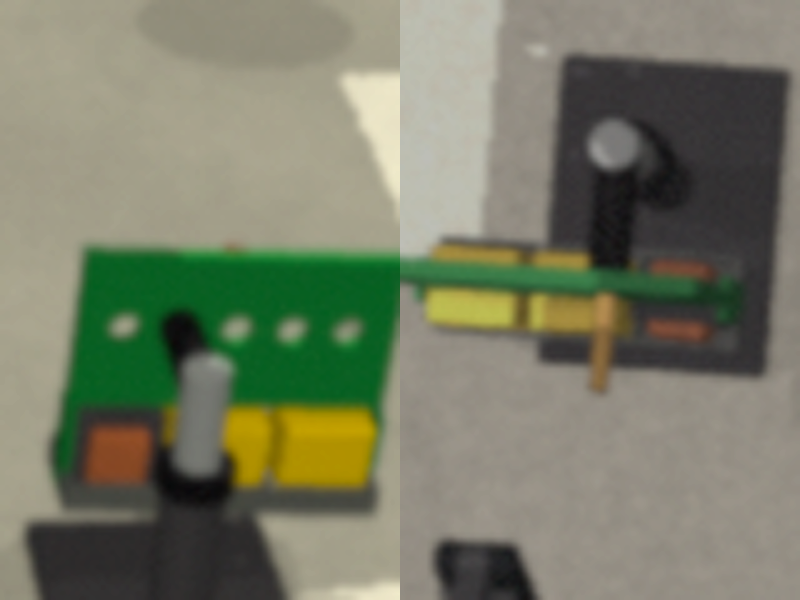

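The plate hangs against the collar at top crop (610,270), level and unchanged from the last picture. Handing in.

```bash
python3 -c "
from bench import ctrl
print(ctrl.hand_in())"
```

```text
the job is handed in; nothing more can be done
None
```

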